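Press the proud peg home in a coat-peg rail

TASK

One of the four turned pegs in the wooden coat-peg rail was left standing proud. With the fingertips, press that peg gently down (do not grip it or pull it up) until its shoulder is fully home on the rail like the other three, keep pressing on it there for about three seconds while its glue grabs, then take the hand away. Leave the seated pegs, the bottle, the mallet and the turned ball alone.

Things in the scene. Friction and masses are not known exactly. Their poses are not given: they have to be found in the camera images.
- rail: Coat-peg rail, a wooden board 75 x 360 mm and 28 mm thick, lying flat and fixed on the bench; origin at the centre of its underside (on the bench), its y axis along its length, z up. Its four pegs stand upright in a row along its middle, at y = -126, -42, +42 and +126 mm in its frame.
- proud_peg: The peg standing proud, in any one of the four places: turned light wood, 50 mm tall, a 30 mm shoulder disc at the bottom, an 18 mm stem and a 38 mm head topped by a flat crown 31 mm across. Origin at the centre of the shoulder's underside, z up. At the start this is 10 to 18 mm above the rail's top and the 15 mm tenon shows below it.
- proud_peg_neck: All of the proud peg below its crown: shoulder, stem and the head up to 45 mm above the shoulder (the crown is the top 5 mm). Same origin as the peg, moves with it. Not to be gripped.
- proud_peg_top (a point): Centre of the flat crown on top of the proud peg's head, 50 mm above the peg's origin. The peg slides straight down against a steady friction of about 7 N, stays where it is left, and stops dead (rigid: approach slowly, under 25 mm/s) when its shoulder meets the rail (this point then 78 mm above the bench).
- seated_peg_a: A seated peg of the same shape, fixed, shoulder on the rail, top 78 mm above the bench; origin at the centre of the shoulder's underside. Not to be touched.
- seated_peg_b: A seated peg of the same shape, fixed, shoulder on the rail, top 78 mm above the bench; origin at the centre of the shoulder's underside. Not to be touched.
- seated_peg_c: A seated peg of the same shape, fixed, shoulder on the rail, top 78 mm above the bench; origin at the centre of the shoulder's underside. Not to be touched.
- glue_bottle: White glue bottle standing loose off the rail's +y end, 52 mm diameter, 120 mm tall; origin at the centre of its underside. Not to be disturbed.
- mallet: Wooden mallet lying loose beyond the rail, 52 mm thick head 90 mm long, handle 22 mm thick, about 200 mm long in all; origin under the middle of the head, handle along its -y axis. Not to be disturbed.
- turned_ball: Loose turned wooden ball, flattened at the foot, 62 mm diameter, 61 mm tall, on the robot's side of the rail; origin at the centre of its underside. Not to be disturbed.

How it is judged:
By the outcome, as a careful person would: the job done as asked, in the order asked, and still so for the second after the job is handed in, with the robot touching nothing.
It also fails if it takes over 35 s, if anything falls off the work surface, if the arm or the gripper's body presses on something with over 40 N, if the wrist force passes 120 N, or if a joint passes its speed limit or range.

ROBOT

A 6-joint arm with a two-finger parallel gripper is mounted at the origin on the work surface. World frame = base frame: x ahead of the robot, y to its left, z up, the work surface at z = 0. Lengths are in m, angles in rad, forces in N, time in s.
With the tool pointing down it reaches from about 0.35 to 0.775 m from the base axis. Payload 5.5 kg.
Tool frame: the origin (TCP) lies midway between the tips of the shut fingers; the grasp point (between the pads) lies 19 mm behind it; z points along the fingers, y is the line along which they close (so a half turn about z gives the same grasp; the last joint's range is limited). The gripper opens to 85 mm and grips with 20 to 120 N. Pads are 22 mm wide; open, the fingers measure 114 mm over their backs; the gripper's body (76 mm by 85 mm) begins 54 mm behind the grasp point. The pads swing forward as they close: fully open they stand 13 mm farther back than shut.
Start: joints at [0.967, 0.313, 0.046, 1.304, 0, 1.431], TCP at [0.257, 0.514, 0.231] pointing down, gripper open.
Joint ranges: [-2.76, 2.76], [-0.86, 1.69], [-1.03, 1.26], [-2.2, 2.34], [-1.47, 1.5], [-3.14, 3.14]. Speed limits (rad/s): [2.57, 2.57, 3.14, 3.14, 3.14, 3.14].

INTERFACE

Orientations are given as a unit quaternion [w, x, y, z].
In Python, from workcell import get_state, read_camera, camera_info, hand_in, recognise gives the robot as it stands.
- The arm moves only by the tool arm_command, never from a script. Its argument "moves" is one flat list of numbers, 7 for each row, row after row: the opening, from -1 (shut) to 1 (fully open), then the shift along the tool's x, y, z in mm, then the turn, a rotation vector about the tool's x, y, z in rad. A call has 1 to 8 rows; each row shifts and turns the commanded pose from where the row before left it, along the tool's axes as they then stand; what a row does not reach is not made up. A row lasts 1/8 s, in which the tool goes at most 62.5 mm and 10.7 degrees, less where a joint would pass 70% of its speed; a pose out of reach is approached as far as the arm can. A call with a gripper value outside its range is refused whole. The fingers move at their own pace and stop on an object; "newtons" is the grip in N (left out, the last holds). Time passes only in rows, so rows that do not move let the fingers close. It gives the time, the measured TCP pose, the force, the opening and the grip force at its end, in the units of the state.
- get_state(): the state, without advancing time (a new reading comes with each control period).
- read_camera(name): name is "scene" or "side" or "wrist"; returns (picture, depth): 384x512x3 uint8, blue, green, red; 384x512 float32, m along the optical axis (not along the pixel's ray), 0 where there is no reading.
- camera_info(name): a dict with "fovy" (degrees; the focal length in pixels is half the picture's height over the tangent of half this angle, whatever the lens; pixels are square), "cx", "cy" (the principal point, pixels), "eye" and "orientation" of the camera in the world; the wrist camera has in their place "tool_from_camera" (4x4, takes a point from camera to tool coordinates, whose origin is the TCP and whose axes are the flange's). Camera axes: x right, y down, z forward; pixel columns grow to the right and rows downward; lengths in m; the calibration is good to about 2 mm. A picture is of the moment at which its call begins: read the wrist's pose just before it. camera_info takes no time and is no camera call.
- hand_in(): hands the job in; it is judged then, once.
Trained networks look in the newest picture that a camera, given by its name, has taken for a name from the list of things; names that differ only in an ending like _2 or _b are one class to them, and where a whole thing is asked for, a point or a joint stands for the part that bears it (a point fixed in the world has none). Each returns a list of dicts, best first, with "confidence" (0 to 1); they miss things now and then, are a little off and sometimes report something else, mostly with a low value. They report only what shows in the picture. A call takes as long as a camera call.
- recognise(camera, label): "point" ([column, row] in pixels, amid what is visible of it).
The state is a dict: "clock": time; "joint_pos": joint angles; "qvel": joint speeds; "tau": joint torques, N m; "tcp_pos": TCP position; "orientation": TCP orientation; "wrist_force": force on the tool from outside, world axes, zero at the start; "ft_torque": the same for the moment, N m; "finger_gap": finger opening in m; "grip_force": force on a finger pad.
Only numpy, scipy, OpenCV 4.12 (cv2) and the standard library are available. Lean on these libraries where they do the work, as an engineer would, in place of code of your own. Each camera call takes 0.05 s, during which the arm holds its last target. There are 200 camera calls.

## Working session

There is one attempt and no reset: what is moved stays moved. The work goes in short steps, Python scripts to look and compute and a tool call to move; the robot and the scene stay as the last step left them, time stands still between calls to the robot, and variables do not carry over. Pictures are saved under pics/ and viewed, at most 10 in all, crops included, and the job is handed in when it is done.

Besides the shell and the picture viewer there is one more tool, called after ">>>" by a JSON object that holds its "name" and its "arguments", one argument or row to a line. arm_command: Moves the arm, as the interface text tells. Its arguments: {"type":"object","properties":{"moves":{"type":"array"},"newtons":{"type":"number"}},"required":["moves"]}

```bash
mkdir -p pics; cat > h.py <<'E'
import numpy as np, cv2
from scipy.spatial.transform import Rotation as R
from workcell import *
def quat(q): return R.from_quat([q[1],q[2],q[3],q[0]]).as_matrix()
def cam(name):
    i=camera_info(name)
    if name=="wrist":
        s=get_state(); T=np.eye(4); T[:3,:3]=quat(s["orientation"]); T[:3,3]=s["tcp_pos"]
        T=T@np.array(i["tool_from_camera"])
    else:
        T=np.eye(4); T[:3,:3]=quat(i["orientation"]); T[:3,3]=i["eye"]
    return T,192/np.tan(np.radians(i["fovy"])/2),i["cx"],i["cy"]
def cloud(c,d):
    T,f,cx,cy=c; v,u=np.mgrid[:384,:512]
    P=np.stack([(u-cx)/f*d,(v-cy)/f*d,d],-1)
    W=P@T[:3,:3].T+T[:3,3]; W[d==0]=np.nan
    return W
E
python3 - <<'E'
from h import *
for n in ("scene","side"):
    c=cam(n); p,d=read_camera(n); W=cloud(c,d); np.save(n+".npy",W); cv2.imwrite(f"pics/{n}.png",p)
    print(n,camera_info(n))
    for l in ("proud_peg","proud_peg_top","seated_peg_a","rail","glue_bottle","mallet","turned_ball"):
        for r in recognise(n,l):
            u,v=map(int,np.round(r["point"])); print(l,round(r["confidence"],2),u,v,np.round(W[v,u],3))
print(get_state())
E
```

```text
scene {'fovy': 49.960964532873405, 'cx': 258.76789621324014, 'cy': 198.1983404975653, 'eye': array([ 0.77922756, -0.27875317,  0.81453712]), 'orientation': array([-0.2609079 ,  0.93142548,  0.24419501, -0.06886533])}
proud_peg 0.69 161 312 [ 0.527 -0.184  0.088]
proud_peg_top 0.8 161 311 [ 0.525 -0.182  0.087]
proud_peg_top 0.18 308 187 [0.636 0.19  0.074]
seated_peg_a 0.88 198 282 [ 0.549 -0.103  0.076]
seated_peg_a 0.75 232 258 [ 0.58  -0.031  0.077]
seated_peg_a 0.62 268 231 [0.612 0.055 0.075]
rail 0.9 213 286 [ 0.564 -0.083  0.024]
glue_bottle 0.62 310 184 [0.637 0.194 0.081]
mallet 0.94 295 311 [ 0.729 -0.05   0.031]
turned_ball 0.66 170 250 [ 0.458 -0.07   0.058]
turned_ball 0.45 202 284 [ 0.558 -0.103  0.077]
side {'fovy': 53.904721656739014, 'cx': 253.32987185794843, 'cy': 188.38310738078505, 'eye': array([ 0.42641348, -0.59975543,  0.57476168]), 'orientation': array([-0.46544529,  0.88192669, -0.0607232 ,  0.04334381])}
proud_peg 0.9 267 296 [ 0.519 -0.199  0.083]
proud_peg_top 0.62 265 293 [ 0.516 -0.195  0.087]
seated_peg_a 0.68 282 212 [0.596 0.039 0.066]
seated_peg_a 0.
[... 296 characters left out ...]
081  0.055]
{'clock': 0.8, 'joint_pos': array([9.67355526e-01, 3.13155675e-01, 4.61028609e-02, 1.30358266e+00,
       1.21444039e-05, 1.43116602e+00]), 'qvel': array([-0.00010283, -0.00088248, -0.00041577, -0.00106519,  0.00105721,
        0.00039378]), 'tau': array([-3.76936068e-04, -4.80389822e+01,  2.98793221e+01, -1.60793907e-04,
       -3.66640700e-05, -1.29884762e-05]), 'tcp_pos': array([0.25728131, 0.51428511, 0.2313496 ]), 'orientation': array([2.35409250e-05, 2.29832181e-01, 9.73230272e-01, 7.71442260e-05]), 'wrist_force': array([ 0.76218713,  0.94632346, -0.53387211]), 'ft_torque': array([-0.05504803,  0.00269872,  0.01960797]), 'grip_force': 0.0, 'finger_gap': 0.08509859277458613}
```

View pics/scene.png

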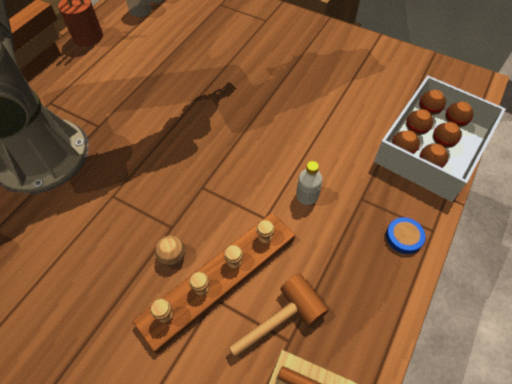

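View pics/side.png

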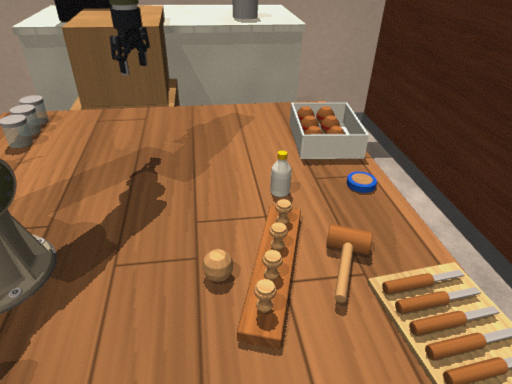

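Both views show the proud peg at the rail's −y end: scene (161, 311), side (265, 293). The other three pegs are level. I'll measure the crown next.

```bash
python3 - <<'E'
from h import *
for n in ("scene","side"):
    W=np.load(n+".npy").reshape(-1,3)
    for c in ((.522,-.188),(.549,-.107),(.578,-.03),(.606,.05)):
        m=(np.hypot(W[:,0]-c[0],W[:,1]-c[1])<.03)&(W[:,2]>.06)&(W[:,2]<.12)
        P=W[m]; zt=np.percentile(P[:,2],90); T=P[P[:,2]>zt-.004]
        print(n,len(T),"top",np.round(zt,4),"mid",np.round((T.min(0)+T.max(0))/2,4),"mean",T.mean(0).round(4),"ext",np.ptp(T,axis=0).round(3))
E
```

```text
scene 231 top 0.0889 mid [ 0.519  -0.1788  0.0882] mean [ 0.5196 -0.1792  0.0878] ext [0.03  0.03  0.007]
scene 203 top 0.0783 mid [ 0.5464 -0.0998  0.0777] mean [ 0.5472 -0.1001  0.0772] ext [0.031 0.03  0.007]
scene 185 top 0.0784 mid [ 0.575  -0.0201  0.0775] mean [ 0.5748 -0.021   0.077 ] ext [0.031 0.031 0.006]
scene 162 top 0.0785 mid [0.6021 0.0585 0.0775] mean [0.6025 0.0584 0.0774] ext [0.03  0.029 0.005]
side 222 top 0.0892 mid [ 0.519  -0.1813  0.0878] mean [ 0.5185 -0.1823  0.0881] ext [0.03  0.031 0.005]
side 167 top 0.0782 mid [ 0.5463 -0.1025  0.0772] mean [ 0.5464 -0.1031  0.0773] ext [0.029 0.031 0.006]
side 124 top 0.0782 mid [ 0.5747 -0.0233  0.0769] mean [ 0.5742 -0.0244  0.0774] ext [0.029 0.031 0.005]
side 108 top 0.0778 mid [0.6022 0.0555 0.0765] mean [0.6016 0.0545 0.0769] ext [0.03  0.033 0.005]
```

>>> {"name": "arm_command", "arguments": {
  "moves": [-1,0,0,0,0,0,0,-1,-55,0,0,0,0,0]
}}

```text
clock: 1.05
tcp_pos: [0.3046, 0.4909, 0.2315]
orientation: [-0.0, 0.227, 0.974, 0.0]
wrist_force: [0.8, 0.3, -0.6]
finger_gap: 0.0519
grip_force: 0.0
```

>>> {"name": "arm_command", "arguments": {
  "moves": [-1,-35,-36,0,0,0,0,-1,-35,-36,0,0,0,0,-1,-35,-36,0,0,0,0,-1,-35,-36,0,0,0,0,-1,-35,-36,0,0,0,0,-1,-35,-36,0,0,0,0,-1,-35,-36,0,0,0,0]
}}

```text
clock: 1.92
tcp_pos: [0.4132, 0.1532, 0.2316]
orientation: [0.0, 0.23, 0.973, 0.0]
wrist_force: [-0.3, -0.3, 0.4]
finger_gap: 0.0003
grip_force: 0.0
```

>>> {"name": "arm_command", "arguments": {
  "moves": [-1,-35,-36,0,0,0,0,-1,-35,-36,0,0,0,0,-1,-35,-36,0,0,0,0,-1,-35,-36,0,0,0,0,-1,-35,-36,0,0,0,0,-1,-20,-20,0,0,0,0,-1,0,0,0,0,0,0,-1,0,0,0,0,0,0]
}}

```text
clock: 2.92
tcp_pos: [0.4973, -0.1108, 0.2312]
orientation: [-0.0, 0.23, 0.973, 0.0]
wrist_force: [0.9, 0.3, -0.2]
finger_gap: 0.0002
grip_force: 0.0
```

```bash
cat > m.py <<'E'
from h import *
s=get_state(); Q=quat(s["orientation"]); t=np.array([.519,-.180,.0885])
print("to go mm, tool axes",(Q.T@(t-s["tcp_pos"])*1000).round(1),"tcp",s["tcp_pos"].round(4),"F",s["wrist_force"].round(1),"gap",s["finger_gap"],"q",s["joint_pos"].round(2),"axis",Q[:,2].round(3),"t",s["clock"])
E
python3 m.py; python3 - <<'E'
from h import *
c=cam("wrist"); p,d=read_camera("wrist"); W=cloud(c,d); cv2.imwrite("pics/w1.png",p)
P=W.reshape(-1,3); P=P[(np.hypot(P[:,0]-.519,P[:,1]+.18)<.03)&(P[:,2]>.07)&(P[:,2]<.12)]
if len(P): zt=np.percentile(P[:,2],90); T=P[P[:,2]>zt-.004]; print(zt,(T.min(0)+T.max(0))/2,np.ptp(T,axis=0))
E
```

```text
to go mm, tool axes [-50.5 -52.2 142.6] tcp [ 0.4973 -0.1108  0.2312] F [ 0.9  0.3 -0.2] gap 0.00016822640358370294 q [-0.38  0.19 -0.12  1.26  0.    0.09] axis [-0.001  0.001 -1.   ] t 2.925
0.09014426080558091 [ 0.51793204 -0.17804808  0.08904068] [0.03019162 0.03053924 0.00558362]
```

View pics/w1.png

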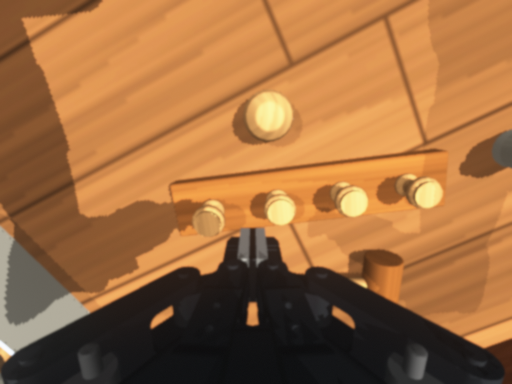

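The wrist view shows the proud peg leftmost, near (210, 218). The fingers are shut and the three position estimates agree to about 2 mm.

>>> {"name": "arm_command", "arguments": {
  "moves": [-1,-25,-26,0,0,0,0,-1,-25,-26,0,0,0,0,-1,0,0,40,0,0,0,-1,0,0,40,0,0,0,-1,0,0,30,0,0,0,-1,0,0,15,0,0,0,-1,0,0,0,0,0,0,-1,0,0,0,0,0,0]
}}

```text
clock: 3.98
tcp_pos: [0.5202, -0.1803, 0.1077]
orientation: [0.001, 0.23, 0.973, -0.0]
wrist_force: [0.2, -0.2, 0.4]
finger_gap: 0.0003
grip_force: 0.0
```

```bash
python3 m.py;  python3 - <<'E'
from h import *
p,d=read_camera("side"); cv2.imwrite("pics/s2.png",cv2.resize(p[200:344,170:362],None,fx=4,fy=4))
E
```

```text
to go mm, tool axes [ 1.2 -0.2 19.2] tcp [ 0.5202 -0.1803  0.1077] F [ 0.2 -0.2  0.4] gap 0.000274854871256312 q [-0.48  0.33 -0.24  1.    0.   -0.02] axis [ 0.002 -0.001 -1.   ] t 3.975
```

View pics/s2.png

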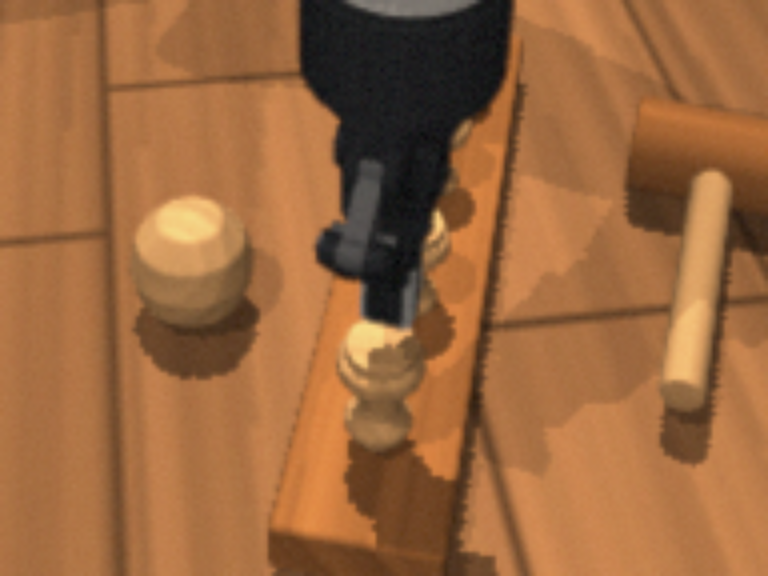

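Shut fingertips are above the crown and centred on it. Now a slow descent.

>>> {"name": "arm_command", "arguments": {
  "moves": [-1,1,0,5,0,0,0,-1,0,0,4,0,0,0,-1,0,0,2,0,0,0,-1,0,0,2,0,0,0,-1,0,0,2,0,0,0,-1,0,0,2,0,0,0,-1,0,0,2,0,0,0,-1,0,0,2,0,0,0]
}}

```text
clock: 5.03
tcp_pos: [0.5184, -0.1799, 0.0861]
orientation: [0.0, 0.23, 0.973, -0.0]
wrist_force: [-2.8, 0.8, 6.6]
finger_gap: 0.0
grip_force: 3.5
```

>>> {"name": "arm_command", "arguments": {
  "moves": [-1,0,0,1.5,0,0,0,-1,0,0,1.5,0,0,0,-1,0,0,1.5,0,0,0,-1,0,0,1,0,0,0]
}}

```text
clock: 5.52
tcp_pos: [0.5184, -0.1799, 0.0806]
orientation: [0.0, 0.23, 0.973, -0.0]
wrist_force: [-1.5, 0.4, 7.1]
finger_gap: 0.0
grip_force: 3.4
```

>>> {"name": "arm_command", "arguments": {
  "moves": [-1,0,0,1,0,0,0,-1,0,0,1,0,0,0]
}}

```text
clock: 5.78
tcp_pos: [0.5184, -0.1799, 0.0787]
orientation: [0.0, 0.23, 0.973, -0.0]
wrist_force: [-1.4, 0.8, 6.8]
finger_gap: -0.0003
grip_force: 3.4
```

>>> {"name": "arm_command", "arguments": {
  "moves": [-1,0,0,0.5,0,0,0,-1,0,0,0.5,0,0,0,-1,0,0,0.3,0,0,0]
}}

```text
clock: 6.15
tcp_pos: [0.5185, -0.1799, 0.078]
orientation: [0.001, 0.23, 0.973, -0.0]
wrist_force: [-3.2, 1.8, 11.9]
finger_gap: -0.0001
grip_force: 6.3
```

Force is now above the 7 N sliding friction and z has stopped at 0.078, so it has bottomed. I'll press a touch more and hold.

>>> {"name": "arm_command", "arguments": {
  "moves": [-1,0,0,0.3,0,0,0,-1,0,0,0,0,0,0]
}}

```text
clock: 6.4
tcp_pos: [0.5185, -0.1799, 0.078]
orientation: [0.001, 0.23, 0.973, -0.0]
wrist_force: [-3.9, 1.5, 12.1]
finger_gap: 0.0001
grip_force: 6.4
```

>>> {"name": "arm_command", "arguments": {
  "moves": [-1,0,0,0.2,0,0,0,-1,0,0,0,0,0,0,-1,0,0,0,0,0,0,-1,0,0,0,0,0,0,-1,0,0,0,0,0,0,-1,0,0,0,0,0,0,-1,0,0,0,0,0,0,-1,0,0,0,0,0,0]
}}

```text
clock: 7.4
tcp_pos: [0.5185, -0.1799, 0.078]
orientation: [0.001, 0.23, 0.973, -0.0]
wrist_force: [-4.3, 2.2, 13.6]
finger_gap: -0.0
grip_force: 7.0
```

>>> {"name": "arm_command", "arguments": {
  "moves": [-1,0,0,0,0,0,0,-1,0,0,0,0,0,0,-1,0,0,0,0,0,0,-1,0,0,0,0,0,0,-1,0,0,0,0,0,0,-1,0,0,0,0,0,0,-1,0,0,0,0,0,0,-1,0,0,0,0,0,0]
}}

```text
clock: 8.4
tcp_pos: [0.5185, -0.1799, 0.078]
orientation: [0.001, 0.23, 0.973, -0.0]
wrist_force: [-4.4, 2.8, 13.7]
finger_gap: -0.0001
grip_force: 7.0
```

>>> {"name": "arm_command", "arguments": {
  "moves": [-1,0,0,0,0,0,0,-1,0,0,0,0,0,0,-1,0,0,0,0,0,0,-1,0,0,0,0,0,0,-1,0,0,0,0,0,0,-1,0,0,0,0,0,0,-1,0,0,0,0,0,0,-1,0,0,0,0,0,0]
}}

```text
clock: 9.4
tcp_pos: [0.5185, -0.1799, 0.078]
orientation: [0.001, 0.23, 0.973, -0.0]
wrist_force: [-4.3, 1.8, 14.1]
finger_gap: -0.0001
grip_force: 7.0
```

Held for about 3.3 s. Now straight up, then check.

>>> {"name": "arm_command", "arguments": {
  "moves": [-1,0,0,-2,0,0,0,-1,0,0,-5,0,0,0,-1,0,0,-25,0,0,0,-1,0,0,-40,0,0,0,-1,0,0,-40,0,0,0,-1,0,0,-40,0,0,0,-1,0,0,0,0,0,0,-1,0,0,0,0,0,0]
}}

```text
clock: 10.4
tcp_pos: [0.5182, -0.1798, 0.2275]
orientation: [-0.0, 0.23, 0.973, 0.0]
wrist_force: [-0.3, -0.6, -0.8]
finger_gap: 0.0002
grip_force: 0.0
```

```bash
python3 m.py; python3 - <<'E'
from h import *
c=cam("side"); p,d=read_camera("side"); W=cloud(c,d).reshape(-1,3); cv2.imwrite("pics/s3.png",p)
for q in ((.519,-.181),(.5463,-.1025)):
    P=W[(np.hypot(W[:,0]-q[0],W[:,1]-q[1])<.025)&(W[:,2]>.06)&(W[:,2]<.12)]
    print(len(P),np.percentile(P[:,2],90))
E
```

```text
to go mm, tool axes [-9.00e-01  1.00e-01  1.39e+02] tcp [ 0.5182 -0.1798  0.2275] F [-0.3 -0.6 -0.8] gap 0.00023098462817821135 q [-0.48  0.26 -0.03  1.28  0.   -0.02] axis [-0.  0. -1.] t 10.4
374 0.0784753488560394
295 0.07820051289324106
```

View pics/s3.png

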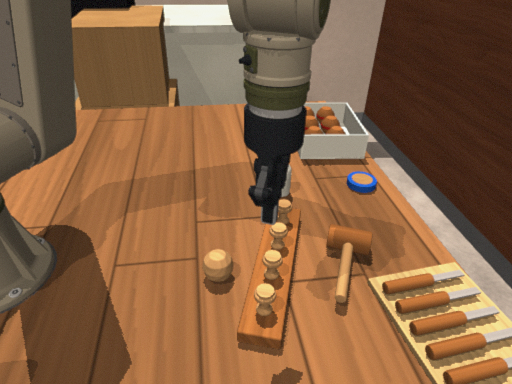

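The peg at (265, 293) is now level with its neighbours (0.0785 m against 0.0782 m). The hand is clear and the ball and mallet are unmoved.

```bash
python3 -c "from workcell import *; print(hand_in())"
```

```text
the job is handed in; nothing more can be done
None
```

The proud peg, at the rail's −y end, is pressed home level with the seated pegs; I held it there at about 14 N for just over 3 s, took the hand clear, and handed the job in at about 10.5 s on the robot's clock.

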